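# Return the reference canisters to their divided crate

## Robot

A 6-joint arm with a two-finger parallel gripper is mounted at the origin on the work surface. World frame = base frame: x ahead of the robot, y to its left, z up, the work surface at z = 0. Lengths are in m, angles in degrees, forces in N, time in s.
With the tool pointing down it reaches from about 0.375 to 0.9 m from the base axis. Payload 3.1 kg.
Tool frame: the origin (TCP) lies on the centre line of the jaws, within the pads' length; the fingertips stand 19 mm ahead of it and the grasp point (between the pads) is the TCP (tips_ahead is the distance from the TCP to the fingertips, in m); z points along the fingers, y is the line along which they close (so a half turn about z gives the same grasp; the last joint's range is limited). The gripper opens to 87 mm and grips with 3 to 60 N. Pads are 19 mm wide; open, the fingers measure 117 mm over their backs; the gripper's body (75 mm by 190 mm) begins 51 mm behind the grasp point.
Start: joints at [-86.03, 30.224, 82.088, -0, 67.689, -10.227], TCP at [0.153, -0.606, 0.211] pointing down, gripper open.
Joint ranges: [-176.69, 176.69], [-43.24, 126.21], [12.49, 139.97], [-82, 262], [0, 151.66], [-163.58, 163.58]. Speed limits (degrees/s): [159.86, 159.86, 180, 180, 180, 180].

## Interface

Orientations are given as a 3x3 rotation matrix whose columns are the frame's x, y, z axes.
In Python, from rig import read_state, capture, hand_in, trace, landmark_of, tips_ahead gives the robot as it stands.
- The arm moves only by the shell command python3 -m jog 'ROWS'. ROWS is JSON, a list of rows, each an object of numbers: "tx", "ty", "tz": the shift along the tool's x, y, z in cm; "roll": the turn about the tool's z in rad; "jaw": the opening, from 0 (shut) to 1 (fully open). A call has 1 to 8 rows; each row shifts and turns the commanded pose from where the row before left it, along the tool's axes as they then stand; what a row does not reach is not made up. A row lasts 1/10 s, in which the tool goes at most 50 mm and 8.59 degrees, less where a joint would pass 70% of its speed; a pose out of reach is approached as far as the arm can. A call with a gripper value outside its range is refused whole. The fingers move at their own pace and stop on an object; the grip force is fixed at half the most. Time passes only in rows, so rows that do not move let the fingers close. It gives the time, the measured TCP pose, the force, the opening and the grip force at its end, in the units of the state.
- read_state(): the state, without advancing time (a new reading comes with each control period).
- capture(name): name is "scene" or "top" or "wrist"; returns a dict with "img" (384x512x3 uint8, red, green, blue), "vertical_fov" (degrees; the focal length in pixels is half the picture's height over the tangent of half this angle, whatever the lens; pixels are square), "cx", "cy" (the principal point, pixels), "cam_to_world" (4x4, takes a point from camera to world coordinates); the wrist camera has in their place "tool_from_camera" (4x4, takes a point from camera to tool coordinates, whose origin is the TCP and whose axes are the flange's). Camera axes: x right, y up, looking along -z (the intrinsics and any distortion apply to the point x, -y, -z); pixel columns grow to the right and rows downward; lengths in m; the calibration is good to about 2 mm. A picture is of the moment at which its call begins: read the wrist's pose just before it. There is no depth.
- hand_in(): hands the job in; it is judged then, once.
Trained networks look in the newest picture that a camera, given by its name, has taken for a name from the list of things; names that differ only in an ending like _2 or _b are one class to them, and where a whole thing is asked for, a point or a joint stands for the part that bears it (a point fixed in the world has none). Each returns a list of dicts, best first, with "p" (0 to 1); they miss things now and then, are a little off and sometimes report something else, mostly with a low value. They report only what shows in the picture. A call takes as long as a camera call.
- trace(camera, thing): "pixels" (384x512 bool, what is visible of it) and "bbox" ([left, top, width, height] in pixels, round what is visible of it).
- landmark_of(camera, thing): "point" ([row, column] in pixels: a listed point, or the origin of a listed thing).
The state is a dict: "time_s": time; "joint_positions": joint angles; "qvel": joint speeds; "tau": joint torques, N m; "position": TCP position; "tcp_rot": TCP orientation; "force": force on the tool from outside, world axes, zero at the start; "moment": the same for the moment, N m; "opening": opening from 0.0 (shut) to 1.0 (fully open); "grasp_force": force on a finger pad.
Only numpy, scipy, OpenCV 4.12 (cv2) and the standard library are available. Lean on these libraries where they do the work, as an engineer would, in place of code of your own. Each camera call takes 0.05 s, during which the arm holds its last target. There are 200 camera calls.

## Task

Put the three aluminium canisters with black caps away in the grey divided crate, standing upright, one in each of its three empty cells. They look alike, but one still has its steel reference weight inside: find it by how heavy it is to lift, and put that one in the empty cell at the crate's handle end; the two empty ones go in the other two cells. Keep them upright, set each one down gently rather than letting it drop, and leave everything else on the table and in the crate as it is.

Things in the scene. Friction and masses are not known exactly. Their poses are not given: they have to be found in the camera images.
- crate: grey plastic crate, 232 (its x) by 156 (its y) by 65 mm high, fixed to the table, open on top, 3 by 2 cells at 76 mm pitch, walls and dividers 4 mm or so thick. Origin: centre of the underside. A bright steel bail handle stands out 30 mm from its -x end, 50 mm up. The cells alternate: three hold jars or a tin (up to 89 mm above the table), three are empty
- cell_handle (a point): centre of the floor (4 mm above the table) of the empty crate cell at the handle end (crate x -76, y +38 mm); axes as the crate's, z up. Clear width 72 mm each way, walls up to 61 mm above this point
- cell_middle (a point): centre of the floor (4 mm above the table) of the empty crate cell in the middle (crate x 0, y -38 mm); axes as the crate's, z up. Clear width 72 mm each way, walls up to 61 mm above this point
- cell_far (a point): centre of the floor (4 mm above the table) of the empty crate cell at the end away from the handle (crate x +76, y +38 mm); axes as the crate's, z up. Clear width 72 mm each way, walls up to 61 mm above this point
- canister_a: one of three canisters that look alike: bare aluminium body 60 mm across, shoulder from 86 to 98 mm up, then a black screw cap 33 mm across from 98 to 140 mm up (the top); grip the cap. Origin: centre of the underside, z up. One holds a steel weight (about 0.55 kg in all), two are empty (about 0.12 kg); only lifting tells which, the names mean nothing
- canister_b: one of three canisters that look alike: bare aluminium body 60 mm across, shoulder from 86 to 98 mm up, then a black screw cap 33 mm across from 98 to 140 mm up (the top); grip the cap. Origin: centre of the underside, z up. One holds a steel weight (about 0.55 kg in all), two are empty (about 0.12 kg); only lifting tells which, the names mean nothing
- canister_c: one of three canisters that look alike: bare aluminium body 60 mm across, shoulder from 86 to 98 mm up, then a black screw cap 33 mm across from 98 to 140 mm up (the top); grip the cap. Origin: centre of the underside, z up. One holds a steel weight (about 0.55 kg in all), two are empty (about 0.12 kg); only lifting tells which, the names mean nothing
- jar_a: clear glass jar with white lid, 62 mm across, 85 mm high, standing in a crate cell; origin: centre of its underside. Leave alone
- jar_b: amber glass jar with white lid, 58 mm across, 78 mm high, standing in a crate cell; origin: centre of its underside. Leave alone
- tin: steel tin, 60 mm across, 80 mm high, standing in a crate cell; origin: centre of its underside. Leave alone
- weight: small steel knob weight, 38 mm across, 47 mm high, standing among the canisters; origin: centre of its underside. Leave alone
- beaker: glass beaker, 68 mm across, 85 mm high; origin: centre of its underside. Leave alone
- screwdriver: screwdriver about 190 mm long lying flat along its own x; leave alone
- reagent_bottle: amber glass bottle, 70 mm across, 150 mm high; origin: centre of its underside. Leave alone
- wipes: white carton, 80 by 220 by 75 mm high; origin: centre of its underside. Leave alone

How it is judged (in metres and radians):
At the end, for the whole second after the job is handed in: All canisters stand still and upright (within 0.1 rad) on a cell floor (within 20 mm of its centre, underside under 6 mm above it): the heavy one (resting with over 3 N) in the empty cell at the handle end, each light one in one of the other two cells that were empty ((((horizontal distance between canister_a and cell_handle below 0.02 m and z of canister_a in the frame of cell_handle below 0.006 m) and contact force between canister_a and crate above 3 N) or (((horizontal distance between canister_a and cell_middle below 0.02 m and z of canister_a in the frame of cell_middle below 0.006 m) or (horizontal distance between canister_a and cell_far below 0.02 m and z of canister_a in the frame of cell_far below 0.006 m)) and contact force between canister_a and crate below 3 N)) and (((horizontal distance between canister_b and cell_handle below 0.02 m and z of canister_b in the frame of cell_handle below 0.006 m) and contact force between canister_b and crate above 3 N) or (((horizontal distance between canister_b and cell_middle below 0.02 m and z of canister_b in the frame of cell_middle below 0.006 m) or (horizontal distance between canister_b and cell_far below 0.02 m and z of canister_b in the frame of cell_far below 0.006 m)) and contact force between canister_b and crate below 3 N)) and (((horizontal distance between canister_c and cell_handle below 0.02 m and z of canister_c in the frame of cell_handle below 0.006 m) and contact force between canister_c and crate above 3 N) or (((horizontal distance between canister_c and cell_middle below 0.02 m and z of canister_c in the frame of cell_middle below 0.006 m) or (horizontal distance between canister_c and cell_far below 0.02 m and z of canister_c in the frame of cell_far below 0.006 m)) and contact force between canister_c and crate below 3 N)) and angle between each of canister_a, canister_b, canister_c's own z axis and vertical below 0.1 rad and linear speed of each of canister_a, canister_b, canister_c below 0.02 m/s); the robot touches nothing.
It fails at once if a canister is tipped (more than 0.6 rad from upright) (angle between any of canister_a, canister_b, canister_c's own z axis and vertical above 0.6 rad).
It fails at once if a canister is dropped into the crate (falls faster than 0.5 m/s with its underside inside it) ((horizontal distance between canister_a and crate below 0.13 m and height (world z) of canister_a below 0.06 m and linear speed of canister_a above 0.5 m/s) or (horizontal distance between canister_b and crate below 0.13 m and height (world z) of canister_b below 0.06 m and linear speed of canister_b above 0.5 m/s) or (horizontal distance between canister_c and crate below 0.13 m and height (world z) of canister_c below 0.06 m and linear speed of canister_c above 0.5 m/s)).
It fails at once if a canister is pressed on the crate with more than 60 N (contact force between any of canister_a, canister_b, canister_c and crate above 60 N).
It fails at once if another thing on the table or in the crate is moved by more than 30 mm or tipped over (distance of any of jar_a, jar_b, tin, weight, beaker, screwdriver, reagent_bottle, wipes from where it was at the start of the episode above 0.03 m or angle between any of jar_a, jar_b, tin, weight, beaker, reagent_bottle, wipes's own z axis and vertical above 0.4 rad).
It also fails if it takes over 67 s, if anything falls off the work surface, if the arm or the gripper's body presses on something with over 40 N, if the wrist force passes 120 N, or if a joint passes its speed limit or range.

## Working session

There is one attempt and no reset: what is moved stays moved. The work goes in short steps, Python scripts to look and compute and a shell command to move; the robot and the scene stay as the last step left them, time stands still between calls to the robot, and variables do not carry over. Pictures are saved under pics/ and viewed, at most 10 in all, crops included, and the job is handed in when it is done.

```bash
mkdir -p pics; cat > h.py <<'E'
import numpy as np, cv2
from rig import *
def ray(c,rc,st=None):
    f=c["img"].shape[0]/2/np.tan(np.radians(c["vertical_fov"])/2)
    d=np.array([(rc[1]-c["cx"])/f,-(rc[0]-c["cy"])/f,-1.0])
    if "cam_to_world" in c: T=np.array(c["cam_to_world"])
    else:
        W=np.eye(4);W[:3,:3]=st["tcp_rot"];W[:3,3]=st["position"];T=W@np.array(c["tool_from_camera"])
    return T[:3,3],T[:3,:3]@d
def atz(c,rc,z,st=None):
    o,d=ray(c,rc,st); return o+d*(z-o[2])/d[2]
E
python3 - <<'E'
from h import *
ims=[]
for n in("scene","top"):
    c=capture(n); cv2.imwrite(f"pics/{n}.png",c["img"][:,:,::-1]); print(n,{k:v for k,v in c.items() if k!="img"})
    for t,z in(("canister_a",0),("cell_handle",.004),("cell_middle",.004),("cell_far",.004),("crate",0),("weight",0),("jar_a",0),("jar_b",0),("tin",0),("beaker",0),("reagent_bottle",0),("wipes",0),("screwdriver",0.01)):
        for d in landmark_of(n,t)[:4]:
            print(t,round(d["p"],2),np.round(d["point"]),atz(c,d["point"],z).round(3))
s=read_state();print(s)
E
```

```text
scene {'vertical_fov': 51.54659692547197, 'cx': 262.40819967656415, 'cy': 194.8177789112623, 'cam_to_world': array([[-0.6155737 , -0.5676501 ,  0.54666478,  1.02429405],
       [ 0.78806723, -0.4395464 ,  0.43098608,  0.42629132],
       [-0.00436476,  0.6961123 ,  0.71791965,  0.67525948],
       [ 0.        ,  0.        ,  0.        ,  1.        ]])}
canister_a 0.86 [196. 312.] [0.443 0.116 0.   ]
canister_a 0.79 [264. 377.] [0.523 0.324 0.   ]
canister_a 0.6 [242. 247.] [0.64  0.081 0.   ]
cell_handle 0.76 [152. 156.] [ 0.56  -0.297  0.004]
cell_middle 0.91 [156. 188.] [ 0.523 -0.216  0.004]
cell_middle 0.27 [137. 178.] [ 0.481 -0.296  0.004]
cell_middle 0.21 [152. 186.] [ 0.511 -0.234  0.004]
cell_far 0.72 [132. 204.] [ 0.421 -0.257  0.004]
crate 0.55 [154. 184.] [ 0.52  -0.235  0.   ]
crate 0.16 [286. 210.] [0.766 0.092 0.   ]
weight 0.78 [249. 324.] [0.554 0.219 0.   ]
jar_a 0.83 [164. 165.] [ 0.578 -0.243  0.   ]
jar_a 0.77 [140. 177.] [ 0.487 -0.294  0.   ]
jar_b 0.83 [164. 165.] [ 0.578 -0.243  0.   ]
jar_b 0.77 [140. 177.] [ 0.487 -0.294  0.   ]
tin 0.87 [145. 217.] [ 0.438
[... 1694 characters left out ...]
.62228431e-03,
        6.76892075e+01, -1.02265335e+01]), 'qvel': array([ 0.00186793,  0.09232209,  0.09312788,  0.03046331, -0.03895819,
       -0.03828187]), 'tau': array([-6.47274137e-04, -4.40017354e+01, -1.76977104e+01,  6.33122795e-02,
        5.05425758e-02, -1.25881198e-05]), 'position': array([ 0.15332211, -0.60588847,  0.21095141]), 'tcp_rot': array([[ 9.69451835e-01,  2.45281755e-01, -2.56023405e-05],
       [ 2.45281755e-01, -9.69451835e-01, -9.43850700e-06],
       [-2.71353296e-05,  2.87039093e-06, -1.00000000e+00]]), 'force': array([ 0.69183932, -1.22072247, -0.53084917]), 'moment': array([0.07072904, 0.05083501, 0.0239352 ]), 'grasp_force': 0.0, 'opening': 0.9991892496376155}
```

View both.

View pics/scene.png

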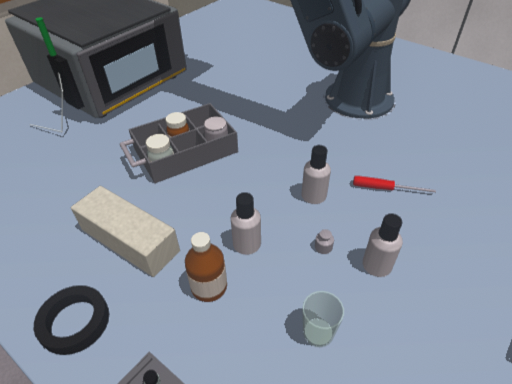

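View pics/top.png

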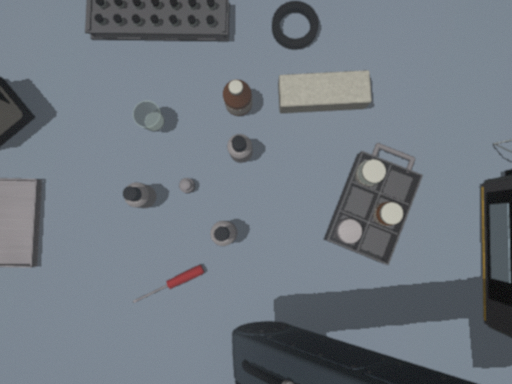

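The scene shows the caps at about (row 158, col 318), (228, 390) and (205, 245). In the top view the crate's corners are at about (153, 360), (183, 420), (262, 388) and (240, 325), with the handle at (155, 393). There is also an instrument box near the arm's start pose. Next I measure the caps and locate that box.

```bash
python3 - <<'E'
from h import *
c={n:capture(n) for n in("scene","top")}
w=capture("wrist"); print(np.round(w["tool_from_camera"],3),w["vertical_fov"],w["cx"],w["cy"])
cv2.imwrite("pics/w0.png",w["img"][:,:,::-1])
def proj(c,P):
    T=np.linalg.inv(c["cam_to_world"]);p=T@np.r_[P,1];f=192/np.tan(np.radians(c["vertical_fov"])/2)
    return np.array([c["cy"]-f*p[1]/-p[2],c["cx"]+f*p[0]/-p[2]])
s=read_state()
print("tcp px",[proj(c[n],s["position"]).round() for n in c])
for rc in((108,105),(68,185),(30,185),(60,100)): print("box",rc,atz(c["scene"],rc,0).round(3))
print("box top", [atz(c["top"],rc,.15).round(3) for rc in((180,483),(330,495))])
for g in((.442,.114),(.642,.083),(.516,.322)):
    cen={}
    for n in c:
        hsv=c[n]["img"].max(2); p=proj(c[n],[*g,.12]); m=(hsv<50).astype(np.uint8)
        k,l,st,ce=cv2.connectedComponentsWithStats(m)
        j=min([i for i in range(1,k) if 20<st[i,4]<3000],key=lambda i:np.hypot(ce[i][1]-p[0],ce[i][0]-p[1]))
        cen[n]=(ce[j][1],ce[j][0]);print(n,p.round(1),np.round(cen[n],1),st[j])
    o1,d1=ray(c["scene"],cen["scene"]);o2,d2=ray(c["top"],cen["top"])
    A=np.stack([d1,-d2],1);t=np.linalg.lstsq(A,o2-o1,rcond=None)[0]
    P1,P2=o1+t[0]*d1,o2+t[1]*d2;print("tri",((P1+P2)/2).round(4),"gap",np.linalg.norm(P1-P2).round(4), "z.125 top",atz(c["top"],cen["top"],.13).round(4),"scene",atz(c["scene"],cen["scene"],.12).round(4))
E
```

```text
[[-0.     0.959  0.283  0.077]
 [ 1.     0.    -0.     0.   ]
 [-0.     0.283 -0.959 -0.174]
 [ 0.     0.     0.     1.   ]] 58.42374022427864 255.64448414414866 190.41606842296102
tcp px [array([ -3., 175.]), array([384., 575.])]
box (108, 105) [ 0.513 -0.578  0.   ]
box (68, 185) [ 0.195 -0.562  0.   ]
box (30, 185) [-0.019 -0.782  0.   ]
box (60, 100) [ 0.338 -0.842  0.   ]
box top [array([ 0.564, -0.461,  0.15 ]), array([ 0.242, -0.48 ,  0.15 ])]
scene [156.9 316. ] [158.1 317.9] [311 146  15  22 224]
top [230.2 222.1] [373.8 263.3] [243 360  42  24 382]
tri [ 0.0561 -0.0288 -0.2119] gap 0.1016 z.125 top [0.1314 0.0147 0.13  ] scene [0.4428 0.1194 0.12  ]
scene [204.6 245.2] [210.1 244. ] [237 199  16  19 180]
top [143.1 237.8] [ 19.4 210.1] [208  16   6   7  27]
tri [0.8134 0.1697 0.3257] gap 0.0987 z.125 top [0.9306 0.1535 0.13  ] scene [0.6542 0.0902 0.12  ]
scene [223.6 390.9] [231.5 388. ] [379 219  21  22 246]
top [195.8 132.1] [113.3  14.6] [  0  78  34  68 599]
tri [0.6818 0.4162 0.3465] gap 0.134 z.125 top [0.7007 0.5993 0.13  ] scene [0.5362 0.326  0.12  ]
```

View pics/w0.png

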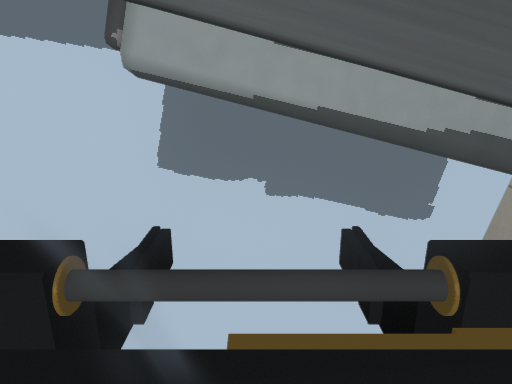

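The wrist picture shows the box just ahead of the tool on its +x side, so I rise first, then move to view the crate.

```bash
python3 -m jog '[{"tz":-5},{"tz":-5,"roll":0.124},{"tz":-5,"roll":0.124},{"tx":1.8,"ty":-4.5},{"tx":1.8,"ty":-4.5},{"tx":1.8,"ty":-4.5},{"tx":1.8,"ty":-4.5},{"tx":1.8,"ty":-4.5}]'; python3 -m jog '[{"tx":1.8,"ty":-4.5},{"tx":1.8,"ty":-4.5},{"tx":1.8,"ty":-4.5},{},{}]'
python3 - <<'E'
from h import *
s=read_state(); w=capture("wrist"); cv2.imwrite("pics/w1.png",w["img"][:,:,::-1]); 
import pickle; pickle.dump((s,w),open("w1.pkl","wb"))
print(s["position"],s["tcp_rot"].round(3),s["time_s"],s["joint_positions"].round(1))
for t,z in(("cell_handle",.004),("cell_middle",.004),("cell_far",.004),("crate",0)):
    for d in landmark_of("wrist",t)[:1]: print(t,round(d["p"],2),np.round(d["point"]),atz(w,d["point"],z,s).round(4))
c={n:capture(n) for n in("scene","top")}; pickle.dump(c,open("c.pkl","wb"))
def proj(c,P):
    T=np.linalg.inv(c["cam_to_world"]);p=T@np.r_[P,1];f=192/np.tan(np.radians(c["vertical_fov"])/2)
    return np.array([c["cy"]-f*p[1]/-p[2],c["cx"]+f*p[0]/-p[2]])
for g in((.443,.117),(.650,.087),(.530,.324)):
    cen={}
    for n in c:
        p=proj(c[n],[*g,.12]); r,q=np.round(p).astype(int); h=22
        sub=cv2.cvtColor(c[n]["img"],cv2.COLOR_RGB2GRAY)[r-h:r+h,q-h:q+h]
        m=(sub<sub.min()+35).astype(np.uint8)
        k,l,st,ce=cv2.connectedComponentsWithStats(m); j=1+np.argmax(st[1:,4])
        cen[n]=(ce[j][1]+r-h,ce[j][0]+q-h);print(n,sub.min(),np.round(cen[n],1),st[j])
    o1,d1=ray(c["scene"],cen["scene"]);o2,d2=ray(c["top"],cen["top"])
    t=np.linalg.lstsq(np.stack([d1,-d2],1),o2-o1,rcond=None)[0]
    P1,P2=o1+t[0]*d1,o2+t[1]*d2;print("tri",((P1+P2)/2).round(4),"gap",np.linalg.norm(P1-P2).round(4), "top",atz(c["top"],cen["top"],.13).round(4),"scene",atz(c["scene"],cen["scene"],.12).round(4))
E
```

```text
[ 0.15331048 -0.60586674  0.2109287 ] [[ 0.969  0.245  0.   ]
 [ 0.245 -0.969  0.   ]
 [ 0.    -0.    -1.   ]] 1.55 [-86.   30.2  82.1   0.   67.7 -10.2]
scene 35 [156.7 318.2] [ 15  10  17  23 307]
top 54 [231.2 229.9] [ 15  12  29  22 391]
tri [0.4352 0.1049 0.1113] gap 0.0188 top [0.4404 0.0956 0.13  ] scene [0.4388 0.1174 0.12  ]
scene 39 [205.5 244.3] [ 14   7  18  26 390]
top 48 [143.2 239. ] [ 18  17  15  17 195]
tri [0.6422 0.0805 0.1161] gap 0.0006 top [0.6401 0.0796 0.13  ] scene [0.6447 0.0831 0.12  ]
scene 36 [227.2 389.8] [ 12   7  23  27 454]
top 47 [193.3 132.4] [ 14  19  19  14 218]
tri [0.5218 0.3231 0.1162] gap 0.001 top [0.5213 0.3187 0.13  ] scene [0.525  0.3242 0.12  ]$[0]: bad value
$[0]: bad value
```

View pics/w1.png

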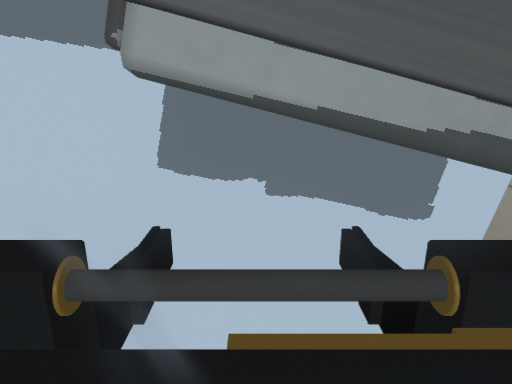

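The arm has not moved: jog refused both calls. I'll give every key in each row.

```bash
python3 -m jog '[{"tx":0,"ty":0,"tz":-5,"roll":0,"jaw":1},{"tx":0,"ty":0,"tz":-5,"roll":0.124,"jaw":1},{"tx":0,"ty":0,"tz":-5,"roll":0.124,"jaw":1},{"tx":1.8,"ty":-4.5,"tz":0,"roll":0,"jaw":1},{"tx":1.8,"ty":-4.5,"tz":0,"roll":0,"jaw":1},{"tx":1.8,"ty":-4.5,"tz":0,"roll":0,"jaw":1},{"tx":1.8,"ty":-4.5,"tz":0,"roll":0,"jaw":1},{"tx":1.8,"ty":-4.5,"tz":0,"roll":0,"jaw":1}]'
```

```text
time_s: 2.7
position: [0.2438, -0.3789, 0.361]
tcp_rot: [[1.0, -0.001, 0.0], [-0.001, -1.0, -0.0], [0.0, 0.0, -1.0]]
force: [0.4, 0.4, 0.6]
opening: 1.003
grasp_force: 0.0
```

```bash
python3 -m jog '[{"tx":1.8,"ty":-4.5,"tz":0,"roll":0,"jaw":1},{"tx":1.8,"ty":-4.5,"tz":0,"roll":0,"jaw":1},{"tx":1.8,"ty":-4.5,"tz":0,"roll":0,"jaw":1},{"tx":0,"ty":0,"tz":0,"roll":0,"jaw":1},{"tx":0,"ty":0,"tz":0,"roll":0,"jaw":1}]'
python3 - <<'E'
from h import *
s=read_state(); w=capture("wrist"); cv2.imwrite("pics/w2.png",w["img"][:,:,::-1]); 
import pickle; pickle.dump((s,w),open("w2.pkl","wb"))
print(s["position"],s["time_s"],s["joint_positions"].round(1))
for t,z in(("cell_handle",.004),("cell_middle",.004),("cell_far",.004),("crate",0)):
    for d in landmark_of("wrist",t)[:1]: print(t,round(d["p"],2),np.round(d["point"]),atz(w,d["point"],z,s).round(4))
E
```

```text
time_s: 3.2
position: [0.2977, -0.2453, 0.3614]
tcp_rot: [[1.0, 0.003, 0.001], [0.003, -1.0, -0.002], [0.001, 0.002, -1.0]]
force: [-0.1, -0.7, 0.3]
opening: 0.999
grasp_force: 0.0
[ 0.29773364 -0.24525939  0.36139866] 3.2 [-56.2   0.5 100.1  -0.   79.4  33.7]
cell_far 0.93 [ 61. 258.] [ 0.4142 -0.2491  0.004 ]
```

View pics/w2.png

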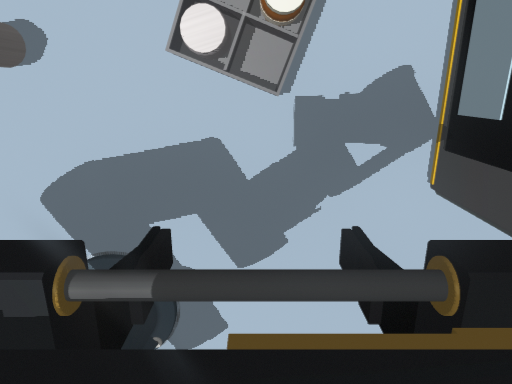

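The camera tilts back toward the fingertips, so only the far end of the crate shows (corner near (95, 280)). I move 17 cm ahead and look again.

```bash
python3 -m jog '[{"tx":4.5,"ty":0,"tz":0,"roll":0,"jaw":1},{"tx":4.5,"ty":0,"tz":0,"roll":0,"jaw":1},{"tx":4.5,"ty":0,"tz":0,"roll":0,"jaw":1},{"tx":3.5,"ty":0,"tz":0,"roll":0,"jaw":1},{"tx":0,"ty":0,"tz":0,"roll":0,"jaw":1},{"tx":0,"ty":0,"tz":0,"roll":0,"jaw":1}]'
python3 - <<'E'
from h import *
s=read_state(); w=capture("wrist"); cv2.imwrite("pics/w3.png",w["img"][:,:,::-1]); 
import pickle; pickle.dump((s,w),open("w3.pkl","wb"))
print(s["position"],s["time_s"],s["joint_positions"].round(1))
for t,z in(("cell_handle",.004),("cell_middle",.004),("cell_far",.004),("crate",0)):
    for d in landmark_of("wrist",t)[:1]: print(t,round(d["p"],2),np.round(d["point"]),atz(w,d["point"],z,s).round(4))
E
```

```text
time_s: 4.05
position: [0.4672, -0.2467, 0.3599]
tcp_rot: [[1.0, -0.001, -0.002], [-0.001, -1.0, 0.001], [-0.002, -0.001, -1.0]]
force: [-1.0, -0.6, 0.4]
opening: 1.001
grasp_force: 0.0
[ 0.46722308 -0.24673713  0.35989751] 4.05 [-39.9  14.3  83.6  -0.   82.2  50.1]
cell_handle 0.86 [ 78. 297.] [ 0.5592 -0.3074  0.004 ]
cell_middle 0.77 [105. 227.] [ 0.5204 -0.2044  0.004 ]
cell_far 0.88 [174. 259.] [ 0.415  -0.2517  0.004 ]
crate 0.96 [120. 254.] [ 0.4993 -0.2437  0.    ]
```

View pics/w3.png

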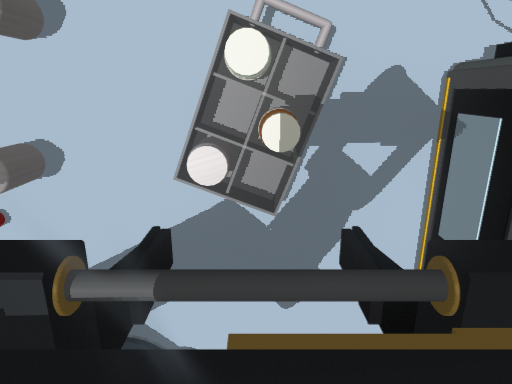

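Crate rim corners in this view: (10, 229), (58, 344), (215, 277) and (179, 175). I fit the crate pose to them at z = 65 mm.

```bash
python3 - <<'E'
from h import *
import pickle
from scipy.spatial.transform import Rotation as R
s,w=pickle.load(open("w3.pkl","rb"))
# subpixel: refine corners by fitting crate outline
px=np.array([[10,229.],[58,344.5],[215,277],[179.,175]])
P=np.array([atz(w,p,.065,s)[:2] for p in px]);print(P.round(4))
print([np.linalg.norm(P[i]-P[(i+1)%4]).round(4) for i in range(4)],np.linalg.norm(P[0]-P[2]).round(4))
# handle end -x ; order: handle-left(+y world), handle-right, far-right, far-left
M=np.array([[-116,-78],[-116,78],[116,78],[116,-78]])/1e3
def fit(M,P):
    a=M-M.mean(0);b=P-P.mean(0);U,S,V=np.linalg.svd(a.T@b);Rr=(U@np.diag([1,np.linalg.det(U@V)])@V).T
    t=P.mean(0)-Rr@M.mean(0);return Rr,t
Rr,t=fit(M,P);print("yaw",np.degrees(np.arctan2(Rr[1,0],Rr[0,0])),t.round(4),"res mm",((M@Rr.T+t-P)*1e3).round(1).tolist())
for n,m in(("handle",(-.076,.038)),("middle",(0,-.038)),("far",(.076,.038))):print(n,(Rr@np.array(m)+t).round(4))
E
```

```text
[[ 0.6373 -0.2141]
 [ 0.5819 -0.3603]
 [ 0.3683 -0.2777]
 [ 0.4225 -0.1331]]
[np.float64(0.1563), np.float64(0.229), np.float64(0.1545), np.float64(0.2296)] 0.2764
yaw 159.18387912376423 [ 0.5025 -0.2463] res mm [[1.3, -0.5], [1.3, -0.2], [-2.0, -0.2], [-0.7, 0.9]]
handle [ 0.56   -0.3088]
middle [ 0.516  -0.2108]
far [ 0.418  -0.2548]
```

The fit residual is ≤2 mm and agrees with the networks. Moving to look down on the nearest canister.

```bash
python3 -m jog '[{"tx":-0.8,"ty":-4.5,"tz":0,"roll":0,"jaw":1},{"tx":-0.8,"ty":-4.5,"tz":0,"roll":0,"jaw":1},{"tx":-0.8,"ty":-4.5,"tz":0,"roll":0,"jaw":1},{"tx":-0.8,"ty":-4.5,"tz":0,"roll":0,"jaw":1},{"tx":-0.8,"ty":-4.5,"tz":0,"roll":0,"jaw":1},{"tx":-0.8,"ty":-4.5,"tz":0,"roll":0,"jaw":1},{"tx":-0.8,"ty":-4.5,"tz":0,"roll":0,"jaw":1},{"tx":-0.8,"ty":-4.5,"tz":0,"roll":0,"jaw":1}]'; python3 -m jog '[{"tx":0,"ty":0,"tz":0,"roll":0,"jaw":1},{"tx":0,"ty":0,"tz":0,"roll":0,"jaw":1}]'
cat > cap.py <<'E'
from h import *
s=read_state(); w=capture("wrist"); cv2.imwrite("pics/w4.png",w["img"][:,:,::-1])
print(s["position"].round(4),s["time_s"],s["joint_positions"].round(1),"F",np.round(s["force"],2))
for d in landmark_of("wrist","canister_a")[:3]: print("lm",round(d["p"],2),np.round(d["point"]),atz(w,d["point"],0,s).round(4))
for d in trace("wrist","canister_a")[:3]:
    m=d["pixels"].astype(bool); g=cv2.cvtColor(w["img"],cv2.COLOR_RGB2GRAY)
    k=(m&(g<70)).astype(np.uint8); n,l,st,ce=cv2.connectedComponentsWithStats(k)
    if n<2: continue
    j=1+np.argmax(st[1:,4]); cnt=cv2.findContours((l==j).astype(np.uint8),0,1)[0][0]
    (x,y),r=cv2.minEnclosingCircle(cnt); print("cap",round(d["p"],2),d["bbox"],"blob",st[j],"centroid@.125",atz(w,(ce[j][1],ce[j][0]),.125,s).round(4))
E
python3 cap.py
```

```text
time_s: 5.1
position: [0.4024, 0.1152, 0.3616]
tcp_rot: [[1.0, -0.002, 0.002], [-0.002, -1.0, 0.0], [0.002, -0.0, -1.0]]
force: [1.2, 0.7, 0.0]
opening: 0.999
grasp_force: 0.0
time_s: 5.3
position: [0.4028, 0.1145, 0.3614]
tcp_rot: [[1.0, 0.002, 0.001], [0.002, -1.0, -0.001], [0.001, 0.001, -1.0]]
force: [-0.3, -0.2, 0.6]
opening: 1.002
grasp_force: 0.0
[0.4028 0.1145 0.3614] 5.3 [ 0.5  3.8 96.6 -0.  79.6 90.4] F [-0.27 -0.17  0.61]
lm 0.88 [ 60. 111.] [0.5203 0.3255 0.    ]
lm 0.75 [118. 254.] [0.4374 0.1173 0.    ]
cap 0.74 [45.8, 28.7, 87.3, 54.5] blob [  46   33   48   35 1276] centroid@.125 [0.5213 0.3207 0.125 ]
cap 0.69 [231.4, 102.1, 48.3, 45.6] blob [241 114  28  31 692] centroid@.125 [0.4354 0.1152 0.125 ]
```

View pics/w4.png

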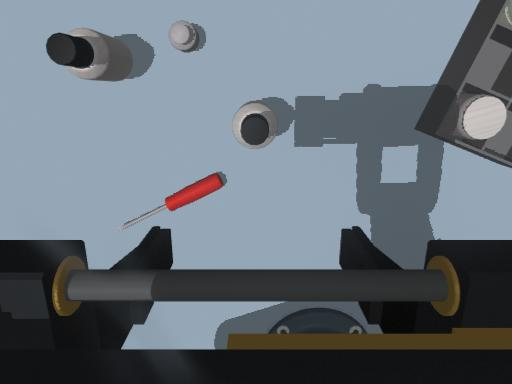

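The wrist view shows the cap of #1 at (129, 255), with #3 at the upper left (50, 70). Grasping #1.

```bash
python3 -m jog '[{"tx":3.3,"ty":-0.1,"tz":2,"roll":0,"jaw":1},{"tx":0,"ty":0,"tz":4.4,"roll":0,"jaw":1},{"tx":0,"ty":0,"tz":4.4,"roll":0,"jaw":1},{"tx":0,"ty":0,"tz":4.4,"roll":0,"jaw":1},{"tx":0,"ty":0,"tz":4.4,"roll":0,"jaw":1},{"tx":0,"ty":0,"tz":3,"roll":0,"jaw":1},{"tx":0,"ty":0,"tz":1.3,"roll":0,"jaw":1},{"tx":0,"ty":0,"tz":0,"roll":0,"jaw":1}]'; python3 -m jog '[{"tx":0,"ty":0,"tz":0,"roll":0,"jaw":0},{"tx":0,"ty":0,"tz":0,"roll":0,"jaw":0},{"tx":0,"ty":0,"tz":0,"roll":0,"jaw":0},{"tx":0,"ty":0,"tz":0,"roll":0,"jaw":0},{"tx":0,"ty":0,"tz":0,"roll":0,"jaw":0},{"tx":0,"ty":0,"tz":0,"roll":0,"jaw":0}]'
```

```text
time_s: 6.25
position: [0.4355, 0.1133, 0.12]
tcp_rot: [[1.0, -0.004, -0.005], [-0.004, -1.0, -0.0], [-0.005, 0.0, -1.0]]
force: [-0.7, -0.2, 0.2]
opening: 0.999
grasp_force: 0.0
time_s: 6.85
position: [0.4366, 0.1152, 0.1223]
tcp_rot: [[1.0, 0.0, 0.001], [0.0, -1.0, 0.0], [0.001, -0.0, -1.0]]
force: [0.0, 0.2, 0.1]
opening: 0.54
grasp_force: 0.0
```

```bash
python3 -m jog '[{"tx":0,"ty":0,"tz":0,"roll":0,"jaw":0},{"tx":0,"ty":0,"tz":0,"roll":0,"jaw":0},{"tx":0,"ty":0,"tz":0,"roll":0,"jaw":0},{"tx":0,"ty":0,"tz":0,"roll":0,"jaw":0},{"tx":0,"ty":0,"tz":0,"roll":0,"jaw":0}]'; python3 -m jog '[{"tx":0,"ty":0,"tz":-0.8,"roll":0,"jaw":0},{"tx":0,"ty":0,"tz":-1.6,"roll":0,"jaw":0},{"tx":0,"ty":0,"tz":-1.6,"roll":0,"jaw":0},{"tx":0,"ty":0,"tz":-1,"roll":0,"jaw":0},{"tx":0,"ty":0,"tz":0,"roll":0,"jaw":0},{"tx":0,"ty":0,"tz":0,"roll":0,"jaw":0},{"tx":0,"ty":0,"tz":0,"roll":0,"jaw":0}]'; python3 -m jog '[{"tx":0,"ty":0,"tz":0,"roll":0,"jaw":0}]'
```

```text
time_s: 7.35
position: [0.4365, 0.1151, 0.122]
tcp_rot: [[1.0, -0.0, 0.0], [-0.0, -1.0, 0.0], [0.0, -0.0, -1.0]]
force: [-0.4, -0.2, 1.4]
opening: 0.364
grasp_force: 30.0
time_s: 8.05
position: [0.4358, 0.115, 0.1714]
tcp_rot: [[1.0, -0.0, -0.002], [-0.0, -1.0, -0.0], [-0.002, 0.0, -1.0]]
force: [0.6, -0.3, -1.5]
opening: 0.367
grasp_force: 30.0
time_s: 8.15
position: [0.4359, 0.115, 0.1713]
tcp_rot: [[1.0, -0.0, -0.002], [-0.0, -1.0, -0.0], [-0.002, 0.0, -1.0]]
force: [0.0, -0.1, 0.3]
opening: 0.363
grasp_force: 30.0
```

#1 is light (about −1 N). It goes to the far cell.

```bash
python3 -m jog '[{"tx":0,"ty":0.5,"tz":-2.5,"roll":0,"jaw":0},{"tx":0,"ty":2,"tz":-3,"roll":0,"jaw":0},{"tx":-0.2,"ty":4,"tz":-1.5,"roll":0,"jaw":0},{"tx":-0.3,"ty":4.5,"tz":0,"roll":0,"jaw":0},{"tx":-0.3,"ty":4.5,"tz":0,"roll":0,"jaw":0},{"tx":-0.3,"ty":4.5,"tz":0,"roll":0,"jaw":0},{"tx":-0.3,"ty":4.5,"tz":0,"roll":0,"jaw":0},{"tx":-0.3,"ty":4.5,"tz":0,"roll":0,"jaw":0}]'; python3 -m jog '[{"tx":-0.1,"ty":3.5,"tz":0,"roll":0,"jaw":0},{"tx":0,"ty":2.5,"tz":0,"roll":0,"jaw":0},{"tx":0,"ty":1.5,"tz":0,"roll":0,"jaw":0},{"tx":0,"ty":0.5,"tz":0,"roll":0,"jaw":0},{"tx":0,"ty":0,"tz":0,"roll":0,"jaw":0},{"tx":0,"ty":0,"tz":0,"roll":0,"jaw":0}]'
```

```text
time_s: 8.95
position: [0.4187, -0.1765, 0.2415]
tcp_rot: [[1.0, -0.001, -0.001], [-0.001, -1.0, 0.001], [-0.001, -0.001, -1.0]]
force: [0.5, 0.1, -1.1]
opening: 0.361
grasp_force: 30.0
time_s: 9.55
position: [0.4181, -0.2534, 0.2417]
tcp_rot: [[1.0, 0.001, -0.001], [0.001, -1.0, 0.001], [-0.001, -0.001, -1.0]]
force: [-0.9, 0.7, -1.5]
opening: 0.361
grasp_force: 30.0
```

```bash
python3 - <<'E'
from h import *
s=read_state(); w=capture("wrist"); cv2.imwrite("pics/w5.png",w["img"][:,:,::-1])
print(s["position"],s["force"].round(2),s["time_s"])
c=capture("top"); cv2.imwrite("pics/t5.png",c["img"][:,:,::-1])
E
```

```text
[ 0.41812445 -0.25339349  0.24167234] [-0.91  0.71 -1.5 ] 9.55
```

View pics/w5.png

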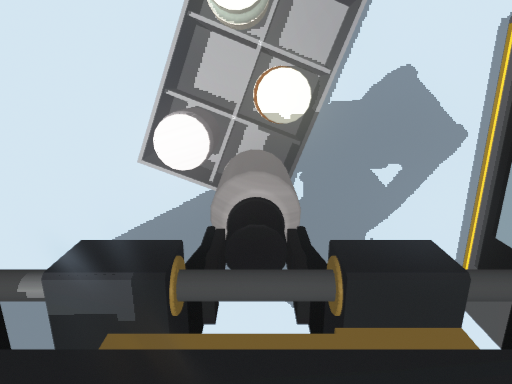

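The canister hangs straight. I check the crate fit from this second view, using its corner at (161, 139) and the divider crossing at (118, 235).

```bash
python3 - <<'E'
from h import *
s=read_state(); w=capture("wrist")
for rc in((161,139),(118,235),(44,260)): print(atz(w,rc,.065,s).round(4))
a=np.radians(159.18);R=np.array([[np.cos(a),-np.sin(a)],[np.sin(a),np.cos(a)]]);t=np.array([.5025,-.2463])
for m in((.116,-.078),(.038,0),(-.038,0)): print((R@np.array(m)+t).round(4))
E
```

```text
[ 0.4238 -0.1325  0.065 ]
[ 0.4677 -0.2328  0.065 ]
[ 0.5364 -0.2576  0.065 ]
[ 0.4218 -0.1322]
[ 0.467  -0.2328]
[ 0.538  -0.2598]
```

Agreement to about 1.5 mm. Lowering.

```bash
python3 -m jog '[{"tx":0,"ty":0.1,"tz":1.5,"roll":0,"jaw":0},{"tx":0,"ty":0,"tz":2.2,"roll":0,"jaw":0},{"tx":0,"ty":0,"tz":2.2,"roll":0,"jaw":0},{"tx":0,"ty":0,"tz":2.2,"roll":0,"jaw":0},{"tx":0,"ty":0,"tz":1.6,"roll":0,"jaw":0},{"tx":0,"ty":0,"tz":0.9,"roll":0,"jaw":0},{"tx":0,"ty":0,"tz":0.3,"roll":0,"jaw":0},{"tx":0,"ty":0,"tz":0,"roll":0,"jaw":0}]'; python3 -m jog '[{"tx":0,"ty":0,"tz":0.2,"roll":0,"jaw":0},{"tx":0,"ty":0,"tz":0.2,"roll":0,"jaw":0},{"tx":0,"ty":0,"tz":0,"roll":0,"jaw":0},{"tx":0,"ty":0,"tz":0,"roll":0,"jaw":0}]'
```

```text
time_s: 10.5
position: [0.4186, -0.2558, 0.1331]
tcp_rot: [[1.0, 0.0, 0.0], [0.0, -1.0, -0.0], [0.0, 0.0, -1.0]]
force: [0.6, 0.5, -1.8]
opening: 0.364
grasp_force: 30.0
time_s: 10.9
position: [0.4185, -0.2561, 0.1292]
tcp_rot: [[1.0, -0.0, 0.0], [-0.0, -1.0, -0.0], [0.0, 0.0, -1.0]]
force: [0.1, 0.1, -1.1]
opening: 0.364
grasp_force: 30.0
```

```bash
python3 -m jog '[{"tx":0,"ty":0,"tz":0.2,"roll":0,"jaw":0},{"tx":0,"ty":0,"tz":0,"roll":0,"jaw":0},{"tx":0,"ty":0,"tz":0.1,"roll":0,"jaw":0},{"tx":0,"ty":0,"tz":0,"roll":0,"jaw":0},{"tx":0,"ty":0,"tz":0,"roll":0,"jaw":0}]'
```

```text
time_s: 11.4
position: [0.4184, -0.256, 0.126]
tcp_rot: [[1.0, -0.0, 0.0], [-0.0, -1.0, -0.0], [0.0, 0.0, -1.0]]
force: [-0.2, -0.5, 0.2]
opening: 0.363
grasp_force: 30.0
```

The floor has taken the weight. Release, rise and go to view #2.

```bash
python3 -m jog '[{"tx":0,"ty":0,"tz":0,"roll":0,"jaw":0.6},{"tx":0,"ty":0,"tz":0,"roll":0,"jaw":0.6},{"tx":0,"ty":0,"tz":0,"roll":0,"jaw":0.6},{"tx":0,"ty":0,"tz":0,"roll":0,"jaw":0.6},{"tx":0,"ty":0,"tz":-2,"roll":0,"jaw":0.6},{"tx":0,"ty":0,"tz":-4,"roll":0,"jaw":0.6},{"tx":0,"ty":0,"tz":-4,"roll":0,"jaw":0.6},{"tx":0,"ty":0,"tz":-4.5,"roll":0,"jaw":0.6}]'; python3 -m jog '[{"tx":2.2,"ty":-4.2,"tz":-1.1,"roll":0,"jaw":0.6},{"tx":2.3,"ty":-4.2,"tz":-1.1,"roll":0,"jaw":0.6},{"tx":2.3,"ty":-4.2,"tz":-1.1,"roll":0,"jaw":0.6},{"tx":2.3,"ty":-4.2,"tz":-1.1,"roll":0,"jaw":0.6},{"tx":2.3,"ty":-4.2,"tz":-1.1,"roll":0,"jaw":0.6},{"tx":2.3,"ty":-4.2,"tz":-1.1,"roll":0,"jaw":0.6},{"tx":2.3,"ty":-4.2,"tz":-1.1,"roll":0,"jaw":0.6},{"tx":2.2,"ty":-4.2,"tz":-1.1,"roll":0,"jaw":0.6}]'; python3 -m jog '[{"tx":0,"ty":0,"tz":0,"roll":0,"jaw":0.6},{"tx":0,"ty":0,"tz":0,"roll":0,"jaw":0.6}]'; python3 cap.py
```

```text
time_s: 12.2
position: [0.4177, -0.2553, 0.2718]
tcp_rot: [[1.0, -0.0, -0.002], [-0.0, -1.0, 0.002], [-0.002, -0.002, -1.0]]
force: [-1.0, -0.3, 0.4]
opening: 0.595
grasp_force: 0.0
time_s: 13.0
position: [0.601, 0.082, 0.3594]
tcp_rot: [[1.0, 0.0, 0.0], [0.0, -1.0, -0.0], [0.0, 0.0, -1.0]]
force: [0.7, -0.4, -0.1]
opening: 0.597
grasp_force: 0.0
time_s: 13.2
position: [0.6003, 0.081, 0.3585]
tcp_rot: [[1.0, 0.002, -0.001], [0.002, -1.0, -0.001], [-0.001, 0.001, -1.0]]
force: [0.4, 0.7, -1.2]
opening: 0.603
grasp_force: 0.0
[0.6003 0.081  0.3585] 13.2 [-2.9 21.4 73.3 -0.  85.3 87. ] F [ 0.37  0.68 -1.21]
lm 0.83 [188. 103.] [0.5237 0.326  0.    ]
lm 0.76 [115. 254.] [0.6394 0.0822 0.    ]
lm 0.45 [ 25. 248.] [0.7644 0.0911 0.    ]
cap 0.76 [232.8, 93.6, 48.3, 46.5] blob [242 106  28  31 680] centroid@.125 [0.6421 0.0808 0.125 ]
```

```bash
python3 -m jog '[{"tx":4.1,"ty":0,"tz":2,"roll":0,"jaw":0.6},{"tx":0,"ty":0,"tz":4.4,"roll":0,"jaw":0.6},{"tx":0,"ty":0,"tz":4.4,"roll":0,"jaw":0.6},{"tx":0,"ty":0,"tz":4.4,"roll":0,"jaw":0.6},{"tx":0,"ty":0,"tz":4.4,"roll":0,"jaw":0.6},{"tx":0,"ty":0,"tz":2.7,"roll":0,"jaw":0.6},{"tx":0,"ty":0,"tz":1.3,"roll":0,"jaw":0.6},{"tx":0,"ty":0,"tz":0,"roll":0,"jaw":0.6}]'; python3 -m jog '[{"tx":0,"ty":0,"tz":0,"roll":0,"jaw":0},{"tx":0,"ty":0,"tz":0,"roll":0,"jaw":0},{"tx":0,"ty":0,"tz":0,"roll":0,"jaw":0},{"tx":0,"ty":0,"tz":0,"roll":0,"jaw":0},{"tx":0,"ty":0,"tz":0,"roll":0,"jaw":0},{"tx":0,"ty":0,"tz":0,"roll":0,"jaw":0}]'
```

```text
time_s: 14.15
position: [0.6399, 0.0788, 0.1211]
tcp_rot: [[1.0, -0.002, -0.004], [-0.002, -1.0, 0.0], [-0.004, -0.0, -1.0]]
force: [0.2, -0.1, -0.9]
opening: 0.599
grasp_force: 0.0
time_s: 14.75
position: [0.6428, 0.0805, 0.1247]
tcp_rot: [[1.0, 0.0, 0.004], [0.0, -1.0, 0.0], [0.004, -0.0, -1.0]]
force: [0.0, 2.4, 5.6]
opening: 0.36
grasp_force: 30.0
```

```bash
python3 -m jog '[{"tx":0,"ty":0,"tz":0,"roll":0,"jaw":0},{"tx":0,"ty":0,"tz":0,"roll":0,"jaw":0}]';  python3 -m jog '[{"tx":0,"ty":0,"tz":-0.8,"roll":0,"jaw":0},{"tx":0,"ty":0,"tz":-1.6,"roll":0,"jaw":0},{"tx":0,"ty":0,"tz":-1.6,"roll":0,"jaw":0},{"tx":0,"ty":0,"tz":-1,"roll":0,"jaw":0},{"tx":0,"ty":0,"tz":0,"roll":0,"jaw":0},{"tx":0,"ty":0,"tz":0,"roll":0,"jaw":0},{"tx":0,"ty":0,"tz":0,"roll":0,"jaw":0}]'; python3 -m jog '[{"tx":0,"ty":0,"tz":0,"roll":0,"jaw":0}]'
```

```text
time_s: 14.95
position: [0.6428, 0.0805, 0.1247]
tcp_rot: [[1.0, 0.0, 0.004], [0.0, -1.0, 0.0], [0.004, -0.0, -1.0]]
force: [0.0, 1.7, 6.5]
opening: 0.357
grasp_force: 30.0
time_s: 15.65
position: [0.6403, 0.08, 0.1716]
tcp_rot: [[1.0, -0.0, -0.003], [-0.0, -1.0, 0.0], [-0.003, -0.0, -1.0]]
force: [-0.3, -1.3, -6.1]
opening: 0.359
grasp_force: 30.0
time_s: 15.75
position: [0.6405, 0.08, 0.1717]
tcp_rot: [[1.0, -0.0, -0.003], [-0.0, -1.0, 0.0], [-0.003, -0.0, -1.0]]
force: [0.1, 0.2, -5.5]
opening: 0.356
grasp_force: 30.0
```

#2 is the heavy one (−5.5 N). It goes to the handle cell.

```bash
python3 -m jog '[{"tx":0,"ty":0.5,"tz":-2.5,"roll":0,"jaw":0},{"tx":-0.5,"ty":2,"tz":-3,"roll":0,"jaw":0},{"tx":-0.8,"ty":3.5,"tz":-2,"roll":0,"jaw":0},{"tx":-0.9,"ty":4.3,"tz":0,"roll":0,"jaw":0},{"tx":-0.9,"ty":4.3,"tz":0,"roll":0,"jaw":0},{"tx":-0.9,"ty":4.3,"tz":0,"roll":0,"jaw":0},{"tx":-0.9,"ty":4.3,"tz":0,"roll":0,"jaw":0},{"tx":-0.9,"ty":4.3,"tz":0,"roll":0,"jaw":0}]'; python3 -m jog '[{"tx":-0.9,"ty":4,"tz":0,"roll":0,"jaw":0},{"tx":-0.7,"ty":3.4,"tz":0,"roll":0,"jaw":0},{"tx":-0.4,"ty":2.2,"tz":0,"roll":0,"jaw":0},{"tx":-0.2,"ty":1.3,"tz":0,"roll":0,"jaw":0},{"tx":0,"ty":0.5,"tz":0,"roll":0,"jaw":0},{"tx":0,"ty":0,"tz":0,"roll":0,"jaw":0},{"tx":0,"ty":0,"tz":0,"roll":0,"jaw":0},{"tx":0,"ty":0,"tz":0,"roll":0,"jaw":0}]'
```

```text
time_s: 16.55
position: [0.5825, -0.1964, 0.2474]
tcp_rot: [[1.0, -0.0, -0.001], [-0.0, -1.0, 0.001], [-0.001, -0.001, -1.0]]
force: [1.1, -0.3, -5.4]
opening: 0.355
grasp_force: 30.0
time_s: 17.35
position: [0.5617, -0.3073, 0.2479]
tcp_rot: [[1.0, 0.002, -0.0], [0.002, -1.0, 0.001], [-0.0, -0.001, -1.0]]
force: [-0.1, -0.4, -4.7]
opening: 0.355
grasp_force: 30.0
```

```bash
python3 -m jog '[{"tx":-0.2,"ty":0.1,"tz":1.5,"roll":0,"jaw":0},{"tx":0,"ty":0,"tz":2.2,"roll":0,"jaw":0},{"tx":0,"ty":0,"tz":2.2,"roll":0,"jaw":0},{"tx":0,"ty":0,"tz":2.2,"roll":0,"jaw":0},{"tx":0,"ty":0,"tz":1.6,"roll":0,"jaw":0},{"tx":0,"ty":0,"tz":1,"roll":0,"jaw":0},{"tx":0,"ty":0,"tz":0.5,"roll":0,"jaw":0},{"tx":0,"ty":0,"tz":0,"roll":0,"jaw":0}]'; python3 -m jog '[{"tx":0,"ty":0,"tz":0.2,"roll":0,"jaw":0},{"tx":0,"ty":0,"tz":0.2,"roll":0,"jaw":0},{"tx":0,"ty":0,"tz":0,"roll":0,"jaw":0},{"tx":0,"ty":0,"tz":0,"roll":0,"jaw":0}]'
```

```text
time_s: 18.15
position: [0.5595, -0.3095, 0.1357]
tcp_rot: [[1.0, 0.0, -0.0], [0.0, -1.0, 0.0], [-0.0, -0.0, -1.0]]
force: [0.1, -0.2, -5.5]
opening: 0.355
grasp_force: 30.0
time_s: 18.55
position: [0.5595, -0.3101, 0.1323]
tcp_rot: [[1.0, -0.0, 0.0], [-0.0, -1.0, -0.0], [0.0, 0.0, -1.0]]
force: [0.2, -0.9, -5.1]
opening: 0.354
grasp_force: 30.0
```

```bash
python3 -m jog '[{"tx":0,"ty":0,"tz":0.2,"roll":0,"jaw":0},{"tx":0,"ty":0,"tz":0,"roll":0,"jaw":0},{"tx":0,"ty":0,"tz":0.1,"roll":0,"jaw":0},{"tx":0,"ty":0,"tz":0,"roll":0,"jaw":0},{"tx":0,"ty":0,"tz":0,"roll":0,"jaw":0}]'; python3 -m jog '[{"tx":0,"ty":0,"tz":0.1,"roll":0,"jaw":0},{"tx":0,"ty":0,"tz":0,"roll":0,"jaw":0},{"tx":0,"ty":0,"tz":0,"roll":0,"jaw":0}]'
```

```text
time_s: 19.05
position: [0.5594, -0.31, 0.129]
tcp_rot: [[1.0, -0.0, 0.0], [-0.0, -1.0, -0.0], [0.0, 0.0, -1.0]]
force: [-0.4, 0.5, -4.8]
opening: 0.355
grasp_force: 30.0
time_s: 19.35
position: [0.5598, -0.3101, 0.1289]
tcp_rot: [[1.0, -0.0, 0.001], [-0.0, -1.0, -0.001], [0.001, 0.001, -1.0]]
force: [-1.1, 2.2, 2.3]
opening: 0.356
grasp_force: 30.0
```

```bash
python3 -m jog '[{"tx":0,"ty":0,"tz":0,"roll":0,"jaw":0.6},{"tx":0,"ty":0,"tz":0,"roll":0,"jaw":0.6},{"tx":0,"ty":0,"tz":0,"roll":0,"jaw":0.6},{"tx":0,"ty":0,"tz":0,"roll":0,"jaw":0.6},{"tx":0,"ty":0,"tz":-2,"roll":0,"jaw":0.6},{"tx":0,"ty":0,"tz":-4,"roll":0,"jaw":0.6},{"tx":0,"ty":0,"tz":-4,"roll":0,"jaw":0.6},{"tx":0,"ty":0,"tz":-4.5,"roll":0,"jaw":0.6}]'; python3 -m jog '[{"tx":-0.6,"ty":-4.5,"tz":-0.6,"roll":0,"jaw":0.6},{"tx":-0.6,"ty":-4.5,"tz":-0.6,"roll":0,"jaw":0.6},{"tx":-0.6,"ty":-4.5,"tz":-0.6,"roll":0,"jaw":0.6},{"tx":-0.6,"ty":-4.5,"tz":-0.6,"roll":0,"jaw":0.6},{"tx":-0.6,"ty":-4.5,"tz":-0.6,"roll":0,"jaw":0.6},{"tx":-0.6,"ty":-4.5,"tz":-0.6,"roll":0,"jaw":0.6},{"tx":-0.6,"ty":-4.5,"tz":-0.6,"roll":0,"jaw":0.6}]'; python3 -m jog '[{"tx":-0.6,"ty":-4.5,"tz":-0.6,"roll":0,"jaw":0.6},{"tx":-0.6,"ty":-4.5,"tz":-0.6,"roll":0,"jaw":0.6},{"tx":-0.6,"ty":-4.5,"tz":-0.6,"roll":0,"jaw":0.6},{"tx":-0.6,"ty":-4.5,"tz":-0.6,"roll":0,"jaw":0.6},{"tx":-0.6,"ty":-4.5,"tz":-0.6,"roll":0,"jaw":0.6},{"tx":-0.6,"ty":-4.5,"tz":-0.6,"roll":0,"jaw":0.6},{"tx":-0.4,"ty":-4.5,"tz":-0.6,"roll":0,"jaw":0.6}]';python3 -m jog '[{"tx":0,"ty":0,"tz":0,"roll":0,"jaw":0.6},{"tx":0,"ty":0,"tz":0,"roll":0,"jaw":0.6},{"tx":0,"ty":0,"tz":0,"roll":0,"jaw":0.6}]'; python3 cap.py
```

```text
time_s: 20.15
position: [0.5589, -0.3097, 0.2735]
tcp_rot: [[1.0, -0.0, -0.002], [-0.0, -1.0, 0.001], [-0.002, -0.001, -1.0]]
force: [0.6, -0.4, 0.1]
opening: 0.595
grasp_force: 0.0
time_s: 20.85
position: [0.517, 0.0067, 0.3153]
tcp_rot: [[1.0, -0.001, 0.001], [-0.001, -1.0, -0.0], [0.001, 0.0, -1.0]]
force: [-0.1, 0.3, -0.2]
opening: 0.601
grasp_force: 0.0
time_s: 21.55
position: [0.4769, 0.3219, 0.3574]
tcp_rot: [[1.0, -0.0, 0.001], [-0.0, -1.0, 0.0], [0.001, -0.0, -1.0]]
force: [0.8, -0.5, -0.6]
opening: 0.603
grasp_force: 0.0
time_s: 21.85
position: [0.4775, 0.3191, 0.3566]
tcp_rot: [[1.0, -0.001, -0.001], [-0.001, -1.0, -0.001], [-0.001, 0.001, -1.0]]
force: [-0.1, -0.6, -0.1]
opening: 0.604
grasp_force: 0.0
[0.4775 0.3191 0.3566] 21.85 [ 22.6  18.6  77.9  -0.   83.5 112.7] F [-0.14 -0.59 -0.07]
lm 0.74 [114. 250.] [0.5179 0.3275 0.    ]
cap 0.86 [231.5, 93.4, 43.2, 47.4] blob [238 103  28  32 695] centroid@.125 [0.5217 0.3231 0.125 ]
```

```bash
python3 -m jog '[{"tx":4.3,"ty":-0.3,"tz":2,"roll":0,"jaw":0.6},{"tx":0,"ty":0,"tz":4.4,"roll":0,"jaw":0.6},{"tx":0,"ty":0,"tz":4.4,"roll":0,"jaw":0.6},{"tx":0,"ty":0,"tz":4.4,"roll":0,"jaw":0.6},{"tx":0,"ty":0,"tz":4.4,"roll":0,"jaw":0.6},{"tx":0,"ty":0,"tz":2.5,"roll":0,"jaw":0.6},{"tx":0,"ty":0,"tz":1.2,"roll":0,"jaw":0.6},{"tx":0,"ty":0,"tz":0,"roll":0,"jaw":0.6}]'; python3 -m jog '[{"tx":0,"ty":0,"tz":0,"roll":0,"jaw":0.6},{"tx":0,"ty":0,"tz":0,"roll":0,"jaw":0.6},{"tx":0,"ty":0,"tz":0,"roll":0,"jaw":0},{"tx":0,"ty":0,"tz":0,"roll":0,"jaw":0},{"tx":0,"ty":0,"tz":0,"roll":0,"jaw":0},{"tx":0,"ty":0,"tz":0,"roll":0,"jaw":0},{"tx":0,"ty":0,"tz":0,"roll":0,"jaw":0},{"tx":0,"ty":0,"tz":0,"roll":0,"jaw":0}]';  python3 -m jog '[{"tx":0,"ty":0,"tz":-0.8,"roll":0,"jaw":0},{"tx":0,"ty":0,"tz":-1.6,"roll":0,"jaw":0},{"tx":0,"ty":0,"tz":-1.6,"roll":0,"jaw":0},{"tx":0,"ty":0,"tz":-1,"roll":0,"jaw":0},{"tx":0,"ty":0,"tz":0,"roll":0,"jaw":0},{"tx":0,"ty":0,"tz":0,"roll":0,"jaw":0},{"tx":0,"ty":0,"tz":0,"roll":0,"jaw":0}]'
```

```text
time_s: 22.8
position: [0.52, 0.3218, 0.1225]
tcp_rot: [[1.0, -0.002, -0.003], [-0.002, -1.0, -0.001], [-0.003, 0.001, -1.0]]
force: [0.5, -0.0, -0.3]
opening: 0.6
grasp_force: 0.0
time_s: 23.6
position: [0.5209, 0.3234, 0.1245]
tcp_rot: [[1.0, -0.0, 0.001], [-0.0, -1.0, 0.001], [0.001, -0.001, -1.0]]
force: [-0.2, 0.4, 3.7]
opening: 0.353
grasp_force: 30.0
time_s: 24.3
position: [0.5197, 0.3227, 0.173]
tcp_rot: [[1.0, -0.0, -0.002], [-0.0, -1.0, -0.001], [-0.002, 0.001, -1.0]]
force: [0.1, -0.2, -0.9]
opening: 0.354
grasp_force: 30.0
```

#3 is light. It goes to the middle cell.

```bash
python3 -m jog '[{"tx":0,"ty":0.5,"tz":-2.5,"roll":0,"jaw":0},{"tx":0,"ty":2,"tz":-3,"roll":0,"jaw":0},{"tx":0,"ty":3.5,"tz":-2,"roll":0,"jaw":0},{"tx":0,"ty":4.5,"tz":0,"roll":0,"jaw":0},{"tx":0,"ty":4.5,"tz":0,"roll":0,"jaw":0},{"tx":0,"ty":4.5,"tz":0,"roll":0,"jaw":0},{"tx":0,"ty":4.5,"tz":0,"roll":0,"jaw":0},{"tx":-0.2,"ty":4.5,"tz":0,"roll":0,"jaw":0}]'; python3 -m jog '[{"tx":-0.2,"ty":4.5,"tz":0,"roll":0,"jaw":0},{"tx":0,"ty":4.5,"tz":0,"roll":0,"jaw":0},{"tx":0,"ty":4.5,"tz":0,"roll":0,"jaw":0},{"tx":0,"ty":4.2,"tz":0,"roll":0,"jaw":0},{"tx":0,"ty":3.5,"tz":0,"roll":0,"jaw":0},{"tx":0,"ty":2.3,"tz":0,"roll":0,"jaw":0},{"tx":0,"ty":1.0,"tz":0,"roll":0,"jaw":0},{"tx":0,"ty":0.4,"tz":0,"roll":0,"jaw":0}]'; python3 -m jog '[{"tx":0,"ty":0,"tz":0,"roll":0,"jaw":0},{"tx":0,"ty":0,"tz":0,"roll":0,"jaw":0},{"tx":0,"ty":0,"tz":0,"roll":0,"jaw":0}]'
```

```text
time_s: 25.1
position: [0.5179, 0.0364, 0.2483]
tcp_rot: [[1.0, 0.0, -0.001], [0.0, -1.0, 0.0], [-0.001, -0.0, -1.0]]
force: [0.8, -0.5, -1.0]
opening: 0.357
grasp_force: 30.0
time_s: 25.9
position: [0.516, -0.2114, 0.2482]
tcp_rot: [[1.0, -0.002, -0.001], [-0.002, -1.0, 0.001], [-0.001, -0.001, -1.0]]
force: [-0.3, 0.1, -0.6]
opening: 0.358
grasp_force: 30.0
time_s: 26.2
position: [0.5164, -0.2096, 0.249]
tcp_rot: [[1.0, 0.001, -0.0], [0.001, -1.0, 0.0], [-0.0, -0.0, -1.0]]
force: [0.2, 1.2, -0.9]
opening: 0.356
grasp_force: 30.0
```

```bash
python3 -m jog '[{"tx":0,"ty":0.1,"tz":1.5,"roll":0,"jaw":0},{"tx":0,"ty":0,"tz":2.2,"roll":0,"jaw":0},{"tx":0,"ty":0,"tz":2.2,"roll":0,"jaw":0},{"tx":0,"ty":0,"tz":2.2,"roll":0,"jaw":0},{"tx":0,"ty":0,"tz":1.6,"roll":0,"jaw":0},{"tx":0,"ty":0,"tz":1,"roll":0,"jaw":0},{"tx":0,"ty":0,"tz":0.6,"roll":0,"jaw":0},{"tx":0,"ty":0,"tz":0,"roll":0,"jaw":0}]'; python3 -m jog '[{"tx":0,"ty":0,"tz":0.2,"roll":0,"jaw":0},{"tx":0,"ty":0,"tz":0.2,"roll":0,"jaw":0},{"tx":0,"ty":0,"tz":0.1,"roll":0,"jaw":0},{"tx":0,"ty":0,"tz":0,"roll":0,"jaw":0},{"tx":0,"ty":0,"tz":0,"roll":0,"jaw":0}]'
```

```text
time_s: 27.0
position: [0.5163, -0.2115, 0.1356]
tcp_rot: [[1.0, 0.0, -0.001], [0.0, -1.0, 0.0], [-0.001, -0.0, -1.0]]
force: [0.8, 0.3, -1.7]
opening: 0.355
grasp_force: 30.0
time_s: 27.5
position: [0.5165, -0.2121, 0.1311]
tcp_rot: [[1.0, -0.0, 0.0], [-0.0, -1.0, -0.0], [0.0, 0.0, -1.0]]
force: [-0.2, -0.7, -2.2]
opening: 0.357
grasp_force: 30.0
```

```bash
python3 -m jog '[{"tx":0,"ty":0,"tz":0.1,"roll":0,"jaw":0},{"tx":0,"ty":0,"tz":0.1,"roll":0,"jaw":0},{"tx":0,"ty":0,"tz":0.1,"roll":0,"jaw":0},{"tx":0,"ty":0,"tz":0,"roll":0,"jaw":0},{"tx":0,"ty":0,"tz":0,"roll":0,"jaw":0}]'
```

```text
time_s: 28.0
position: [0.5166, -0.212, 0.1285]
tcp_rot: [[1.0, -0.0, 0.001], [-0.0, -1.0, -0.0], [0.001, 0.0, -1.0]]
force: [0.2, 0.2, 3.5]
opening: 0.356
grasp_force: 30.0
```

Contact. Release, rise, back off and look.

```bash
python3 -m jog '[{"tx":0,"ty":0,"tz":0,"roll":0,"jaw":0.6},{"tx":0,"ty":0,"tz":0,"roll":0,"jaw":0.6},{"tx":0,"ty":0,"tz":0,"roll":0,"jaw":0.6},{"tx":0,"ty":0,"tz":0,"roll":0,"jaw":0.6},{"tx":0,"ty":0,"tz":-2,"roll":0,"jaw":0.6},{"tx":0,"ty":0,"tz":-4,"roll":0,"jaw":0.6},{"tx":0,"ty":0,"tz":-4,"roll":0,"jaw":0.6},{"tx":0,"ty":0,"tz":-4,"roll":0,"jaw":0.6}]'; python3 -m jog '[{"tx":-1,"ty":0,"tz":-4,"roll":0,"jaw":0.6},{"tx":-1,"ty":0,"tz":-4,"roll":0,"jaw":0.6},{"tx":-1,"ty":-1,"tz":-2,"roll":0,"jaw":0.6},{"tx":-1,"ty":0,"tz":0,"roll":0,"jaw":0.6},{"tx":0,"ty":0,"tz":0,"roll":0,"jaw":0.6},{"tx":0,"ty":0,"tz":0,"roll":0,"jaw":0.6},{"tx":0,"ty":0,"tz":0,"roll":0,"jaw":0.6}]'; python3 cap.py; python3 - <<'E'
from h import *
c=capture("scene"); cv2.imwrite("pics/s6.png",np.vstack([cv2.resize(c["img"][100:200,90:270],None,fx=2.8,fy=2.8)[:,:504,::-1],cv2.imread("pics/w4.png")[:235,:504]]))
E
```

```text
time_s: 28.8
position: [0.5161, -0.2118, 0.2691]
tcp_rot: [[1.0, -0.0, -0.001], [-0.0, -1.0, 0.0], [-0.001, -0.0, -1.0]]
force: [1.6, -0.6, -0.7]
opening: 0.596
grasp_force: 0.0
time_s: 29.5
position: [0.4761, -0.2019, 0.3661]
tcp_rot: [[1.0, -0.001, -0.003], [-0.0, -1.0, 0.002], [-0.003, -0.002, -1.0]]
force: [0.5, 0.3, -0.6]
opening: 0.602
grasp_force: 0.0
[ 0.4761 -0.2019  0.3661] 29.5 [-35.4  13.   84.4   0.   82.7  54.7] F [ 0.49  0.27 -0.6 ]
lm 0.85 [113. 262.] [ 0.5178 -0.2118  0.    ]
lm 0.71 [180. 287.] [ 0.4114 -0.2531  0.    ]
lm 0.64 [ 84. 327.] [ 0.5603 -0.3086  0.    ]
cap 0.78 [309.2, 61.4, 58.0, 49.3] blob [331  70  36  30 905] centroid@.125 [ 0.5579 -0.3091  0.125 ]
cap 0.76 [270.5, 161.0, 48.1, 56.3] blob [284 184  29  34 750] centroid@.125 [ 0.4173 -0.2555  0.125 ]
cap 0.74 [240.7, 95.7, 46.0, 46.6] blob [251 105  28  31 671] centroid@.125 [ 0.5171 -0.2124  0.125 ]
```

View pics/s6.png

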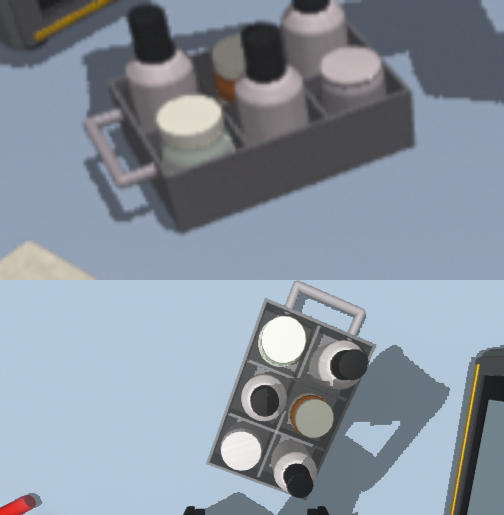

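All three canisters stand upright in their cells, within about 3 mm of the cell centres, and the robot is clear.

```bash
python3 -c "
from rig import *
print(hand_in())"
```

```text
the job is handed in; nothing more can be done
None
```

The job is handed in: the heavy canister (it lifted at about 5.5 N, the other two at about 1 N) is in the cell at the handle end and the two light ones are in the middle and far cells, all upright and within about 3 mm of centre in the last pictures, taken at about 30 s; the verdict was not shown to me.

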